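Fish the trapped cupboard key out of the desk tidy

TASK

The brass cupboard key is pinched in the narrow slot of the wooden desk tidy, too deep for fingers. Take the yellow-handled hooked pick from its blue holder, feel its foot gently down through the key's eye to the slot floor, and drag the key wholly out of the slot so that it lies flat on the tidy's front tray; never load the tidy or the key with more than about 15 newtons and do not touch the key with the gripper. Then hang the pick back in its holder, upright with the collar down on the rim, and leave the bottle, cup and saucer undisturbed.

Things in the scene. Friction and masses are not known exactly. Their poses are not given: they have to be found in the camera images.
- tidy: Fixed dark-wood desk tidy, 214 mm long (x), 100 wide, 47 high. Origin on the table under the slot's mouth; x runs from the mouth into the slot, z up. One level blue floor, 12 mm above the origin, for slot and front tray. Tray: x from -100 to 0 mm, 92 mm wide inside, lips 10 mm above its floor on three sides, open to the slot.
- slot_mouth (a point): Middle of the slot's mouth, on its floor. The slot is 24 mm wide and runs along the tidy's x, 102 mm from here to its closed end; walls 35 mm above the floor, open on top.
- pad_top (a point): Centre of the wooden cover over the last 36 mm of the slot (66 to 102 mm from the mouth), on its top, level with the walls. Under it a rubber pad, sprung down, pinches the key's blade with about 3 N: the key takes several newtons (about 2 to 6) to pull free.
- key: Loose brass key lying flat on the floor of the slot, 70 mm long (x), 5 mm thick. Origin at the middle of its length, on its underside. Its bow, 30 x 20 mm, points to its -x, towards the mouth of the slot, and spans x = -35 to -5 mm; the blade, 9 to 13 mm wide, spans x = -5 to 35 mm. At the start the origin lies 49 to 61 mm inside the mouth.
- key_eye (a point): Centre of the eye, on the key's underside: a rectangular opening right through the bow, 20 mm (x) by 13 mm (y), with a 5 mm bar on its -x side to pull on.
- holder: Fixed blue square tube, 46 mm outside, 30 mm square opening inside, on a 90 mm wooden foot; the rim is 92 mm above the table. Origin on the table at its centre.
- holder_mouth (a point): Centre of the holder's square opening, at the height of the rim.
- pick: Loose hooked pick, about 0.1 kg, hanging upright in the holder by its round steel collar (42 mm across, 4 thick). Origin on its axis at the collar's underside, z up. Yellow handle 18 x 18 mm square, sides along x and y, 4 to 50 mm above the origin. A 6 to 9 mm stem runs down the axis to a foot 6 mm wide (y), 5 thick, from 3 mm on the +x side to 9 mm on the -x side of the axis.
- pick_grip (a point): Middle of the handle, 29 mm above the pick's origin. The telescopic stem is stiffly set to a different, unmeasured length at each start: the foot's underside is 54 to 78 mm below the pick's origin: find its depth by feel. The foot rides on a short spring, 8 N per mm, that bottoms after 3 mm. To hold the key it must be within about 3 mm of the slot floor.
- bottle: Milky clear water bottle with green cap, 66 mm across, 170 high, origin under its centre. Bystander.
- cup: White tea cup with handle, 68 mm across, 60 high, origin under its centre. Bystander.
- saucer: White saucer, 130 mm across, 22 high, origin under its centre. Bystander.
There are look-alikes about, which are no part of the job. Of the things that look like the tidy, the middle-sized one is meant.

How it is judged:
By the outcome, as a careful person would: the job done as asked, in the order asked, and still so for the second after the job is handed in, with the robot touching nothing.
It also fails if it takes over 61 s, if anything falls off the work surface, if the arm or the gripper's body presses on something with over 40 N, if the wrist force passes 120 N, or if a joint passes its speed limit or range.

ROBOT

A 6-joint arm with a two-finger parallel gripper is mounted at the origin on the work surface. World frame = base frame: x ahead of the robot, y to its left, z up, the work surface at z = 0. Lengths are in mm, angles in rad, forces in N, time in s.
With the tool pointing down it reaches from about 275 to 975 mm from the base axis. Payload 8.4 kg.
Tool frame: the origin (TCP) lies midway between the tips of the shut fingers; the grasp point (between the pads) lies 19 mm behind it; z points along the fingers, y is the line along which they close (so a half turn about z gives the same grasp; the last joint's range is limited). The gripper opens to 92 mm and grips with 3 to 60 N. Pads are 20 mm wide; open, the fingers measure 128 mm over their backs; the gripper's body (75 mm by 189 mm) begins 69 mm behind the grasp point.
Start: joints at [-1.301, 0.353, 1.633, -0, 1.155, -0.002], TCP at [167.789, -602.058, 214.583] pointing down, gripper open.
Joint ranges: [-2.63, 2.63], [-0.92, 2.1], [0.06, 2.66], [-1.3, 4.44], [0, 2.69], [-3.02, 3.02]. Speed limits (rad/s): [2.22, 2.22, 2.79, 3.14, 3.14, 3.14].

INTERFACE

Orientations are given as a rotation vector (axis times angle).
In Python, from cell import sensors, cams, robot gives the robot as it stands.
- The arm moves only by the tool apply_moves, never from a script. Its argument "steps" is a list of rows, each a list of 7 numbers: the shift along the tool's x, y, z normalised to -1 to 1, where 1 is 100 mm, then the turn, a rotation vector about the tool's x, y, z normalised to -1 to 1, where 1 is pi rad, then the opening, from -1 (shut) to 1 (fully open). In form: [[dx, dy, dz, wx, wy, wz, gripper], ...]. A call has 1 to 10 rows; each row is the pose to reach, as a shift and turn from the pose commanded when the call began, along the tool's axes at that moment, turning the shorter way round; what a row does not reach only later rows make up. A row lasts 1/10 s, in which the tool goes at most 50 mm and 8.59 degrees, less where a joint would pass 70% of its speed; a pose out of reach is approached as far as the arm can. A call with a number of a shift or a turn outside -1 to 1 is refused whole. A call with a gripper value outside its range is refused whole. The fingers move at their own pace and stop on an object; "grip_force" is the grip in N (left out, the last holds). Time passes only in rows, so rows that repeat a pose let the fingers close. It gives the time, the measured TCP pose, the force, the opening and the grip force at its end, in the units of the state.
- sensors.observe(): the state, without advancing time (a new reading comes with each control period).
- cams.camera(name): name is "scene" or "top"; returns (picture, depth): 384x512x3 uint8, red, green, blue; 384x512 float32, mm along the optical axis (not along the pixel's ray), 0 where there is no reading.
- cams.camera_info(name): a dict with "mtx" (3x3 intrinsics, pixels), "R" (3x3) and "t" (3): a world point X has camera coordinates R X + t. Camera axes: x right, y down, z forward; pixel columns grow to the right and rows downward; lengths in mm; the calibration is good to about 2 mm. A picture is of the moment at which its call begins. camera_info takes no time and is no camera call.
- robot.job_done(): hands the job in; it is judged then, once.
The state is a dict: "clock": time; "q": joint angles; "dq": joint speeds; "joint_efforts": joint torques, N m; "tcp_pos": TCP position; "tcp_rot": TCP orientation; "ft_force": force on the tool from outside, world axes, zero at the start; "torque": the same for the moment, N m; "grip_width": opening from 0.0 (shut) to 1.0 (fully open); "grasp_force": force on a finger pad.
Only numpy, scipy, OpenCV 4.12 (cv2) and the standard library are available. Lean on these libraries where they do the work, as an engineer would, in place of code of your own. Each camera call takes 0.05 s, during which the arm holds its last target. There are 200 camera calls.

## Working session

There is one attempt and no reset: what is moved stays moved. The work goes in short steps, Python scripts to look and compute and a tool call to move; the robot and the scene stay as the last step left them, time stands still between calls to the robot, and variables do not carry over. Pictures are saved under pics/ and viewed, at most 10 in all, crops included, and the job is handed in when it is done.

Besides the shell and the picture viewer there is one more tool, called after "Emit:" as name([rows], argument=value, ...), one row to a line, values as JSON. apply_moves: Moves the arm, as the interface text tells. Scaled input: -1 to 1 covers 100 mm each way for a shift and pi rad each way for a turn. Its arguments: {"type":"object","properties":{"steps":{"type":"array","items":{"type":"array","items":{"type":"number","minimum":-1,"maximum":1}}},"grip_force":{"type":"number"}},"required":["steps"]}

```bash
ls; mkdir -p pics
python3 - <<'E'
from cell import sensors,cams,robot
import numpy as np,cv2
o=sensors.observe()
print({k:np.round(v,3).tolist() for k,v in o.items()})
for n in("scene","top"):
    p,d=cams.camera(n); i=cams.camera_info(n)
    np.savez(f"{n}0.npz",p=p,d=d,**i); cv2.imwrite(f"pics/{n}0.png",p[:,:,::-1])
    print(n,np.round(i["mtx"],1).tolist(),np.round(i["R"],3).tolist(),np.round(i["t"],1).tolist(),(d>0).mean())
E
```

```text
pics
{'clock': 0.0, 'q': [-1.301, 0.354, 1.634, -0.0, 1.155, -0.002], 'dq': [-0.001, -0.0, -0.001, 0.0, -0.0, -0.001], 'joint_efforts': [0.005, -59.383, -33.422, 0.07, 0.023, -0.0], 'tcp_pos': [167.641, -601.569, 213.849], 'tcp_rot': [-3.111, -0.425, 0.0], 'ft_force': [0.551, 0.559, -0.03], 'torque': [-0.019, 0.04, -0.01], 'grasp_force': 0.0, 'grip_width': 1.0}
scene [[459.1, 0.0, 250.7], [0.0, 459.1, 191.1], [0.0, 0.0, 1.0]] [[0.112, 0.994, 0.021], [0.698, -0.063, -0.713], [-0.707, 0.094, -0.701]] [-79.6, -258.1, 1782.2] 0.9959208170572916
top [[380.1, 0.0, 255.9], [0.0, 380.1, 192.2], [0.0, 0.0, 1.0]] [[-0.082, -0.997, 0.004], [-0.971, 0.079, -0.226], [0.225, -0.023, -0.974]] [48.2, 518.3, 888.0] 0.9960428873697916
```

View pics/scene0.png

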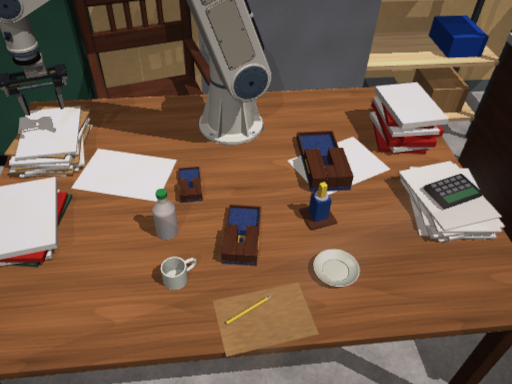

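View pics/top0.png

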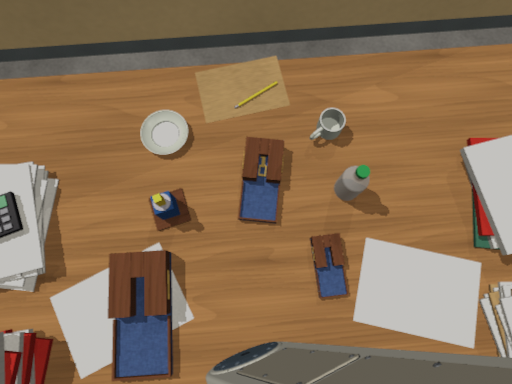

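The pictures show three tidies. In the top view they are the big one at (140,315), the middle one at (262,180) with a brass key at (263,167), and the small one at (328,265). The middle-sized one is meant, so I will confirm it in a crop. The pick and holder are at (165,205) and the bystanders are the saucer (165,133), cup (331,124) and bottle (355,183).

```bash
cat > h.py <<'E'
import numpy as np,cv2
from cell import sensors,cams,robot
def snap(n):
    p,d=cams.camera(n); return p,d,cams.camera_info(n)
def load(n):
    z=np.load(n); return z["p"],z["d"],{k:z[k] for k in("mtx","R","t")}
def ray(i,u,v):
    r=i["R"].T@np.linalg.solve(i["mtx"],[u,v,1.]); return -i["R"].T@i["t"],r
def onz(i,u,v,z):
    c,r=ray(i,u,v); return c+r*(z-c[2])/r[2]
def proj(i,X):
    x=i["mtx"]@(i["R"]@np.asarray(X,float)+i["t"]); return x[:2]/x[2]
def cloud(d,i):
    v,u=np.mgrid[:d.shape[0],:d.shape[1]]
    P=np.stack([u,v,np.ones_like(u)],-1)@np.linalg.inv(i["mtx"]).T*d[...,None]
    return (P-i["t"])@i["R"]
E
python3 - <<'E'
from h import *
p,d,i=load("top0.npz"); s,ds,js=load("scene0.npz")
a=cv2.resize(p[130:230,230:300],None,fx=5.5,fy=5.5,interpolation=cv2.INTER_CUBIC)
b=cv2.resize(p[180:235,140:195],None,fx=7,fy=7,interpolation=cv2.INTER_CUBIC)
c=np.zeros((560,790,3),np.uint8); c[:a.shape[0],:a.shape[1]]=a; c[:b.shape[0],400:400+b.shape[1]]=b
cv2.imwrite("pics/crop1.png",c[:,:,::-1])
W=cloud(d,i); hsv=cv2.cvtColor(p,cv2.COLOR_RGB2HSV)
blue=((hsv[...,0]>105)&(hsv[...,0]<128)&(hsv[...,1]>120)).astype(np.uint8)
n,l,st,ce=cv2.connectedComponentsWithStats(blue)
for k in range(1,n):
    if st[k,4]>25:
        ys,xs=np.where(l==k); print(st[k],np.median(W[ys,xs],0).round(1))
        pts=np.array([onz(i,x,y,12)[:2] for x,y in zip(xs,ys)],np.float32); print("  rect z12",cv2.minAreaRect(pts))
E
```

```text
[ 241  177   37   42 1121] [513.7  -3.1  11.1]
  rect z12 ((518.7909545898438, -2.9205284118652344), (87.21485137939453, 108.56830596923828), 79.56729888916016)
[154 192  25  27 256] [488.3 217.4  65.7]
  rect z12 ((516.1409301757812, 243.97052001953125), (67.07901000976562, 58.75364685058594), 14.165040016174316)
[318 248  28  48 657] [ 296.8 -163.2    8.1]
  rect z12 ((315.8344421386719, -162.25494384765625), (113.72145080566406, 59.31032943725586), 2.528489112854004)
[ 117  278   50   98 2883] [188.1 307.5  16.5]
  rect z12 ((226.004638671875, 306.7684326171875), (116.30326843261719, 221.56101989746094), 88.36729431152344)
```

View pics/crop1.png

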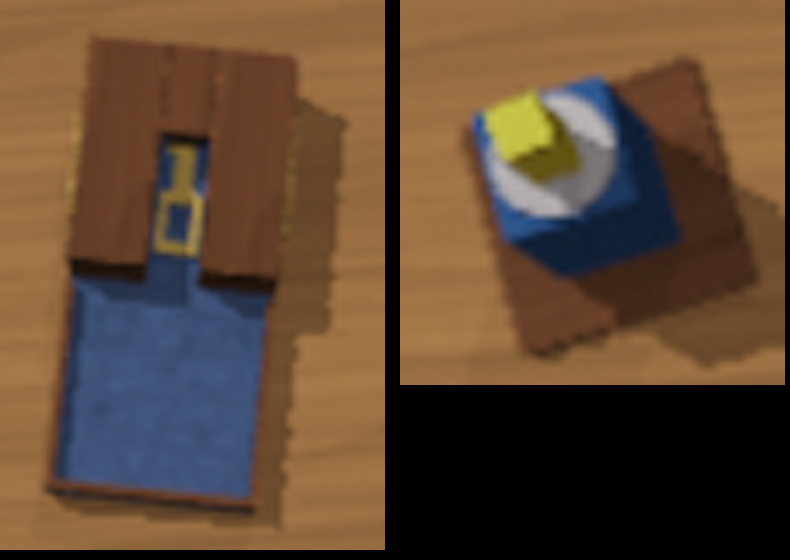

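The crop confirms the middle tidy. It has a slot with the brass key, its eye at crop (179,222) and native (262.5,170.4), and the mouth is at about crop (175,273). The pick stands in the blue holder with its collar on the rim. Next I'll measure.

Run:
```python
from h import *
p,d,i=load("top0.npz"); s,ds,js=load("scene0.npz")
W=cloud(d,i)
m=(abs(W[...,2]-47)<8)&(np.hypot(W[...,0]-580,W[...,1]-0)<110); m[:, :230]=0
r=cv2.minAreaRect(W[m][:,:2].astype(np.float32)); print("block",r, np.median(W[m],0)); print(cv2.boxPoints(r).round(1).tolist())
P=lambda x,y:onz(i,230+(x+.5)/5.5-.5,130+(y+.5)/5.5-.5,Z).round(1)[:2]
Z=47; 
for q in [(73,262),(275,280),(93,38),(297,58),(148,270),(203,276),(162,134),(208,138)]: print("top",q,P(*q))
Z=17
for q in [(160,192),(202,197),(154,250),(200,256),(166,205),(193,207),(163,245),(190,247)]: print("key",q,P(*q))
Z=22
for q in [(48,490),(254,510)]: print("lip",q,P(*q))
for nm,(pp,dd,ii) in dict(top=(p,d,i),scene=(s,ds,js)).items():
    hsv=cv2.cvtColor(pp,cv2.COLOR_RGB2HSV); y=((hsv[...,0]>24)&(hsv[...,0]<34)&(hsv[...,1]>150)).astype(np.uint8)
    n,l,st,ce=cv2.connectedComponentsWithStats(y)
    W2=cloud(dd,ii)
    for k in range(1,n):
        if st[k,4]>15: ys,xs=np.where(l==k); print(nm,st[k],ce[k].round(1),np.median(W2[ys,xs],0).round(0),hsv[ys,xs,2].min(),hsv[ys,xs,2].max())
Q=lambda x,y,z:onz(i,140+(x+.5)/7-.5,180+(y+.5)/7-.5,z).round(1)[:2]
for q in [(87,112),(132,92),(158,130),(114,153)]: print("handle142",q,Q(*q,142))
for q in [(75,113),(205,77),(108,243)]: print("rim92",q,Q(*q,92))
for q in [(290,60),(357,277),(132,355)]: print("foot~10",q,Q(*q,10))
wz=W[...,2]; m=(abs(W[...,2]-96)<6)&(np.hypot(W[...,0]-500,W[...,1]-215)<60); print("collar",np.median(W[m],0),m.sum())
b=cv2.resize(s[175:235,290:345],None,fx=9,fy=9,interpolation=cv2.INTER_CUBIC)
cv2.imwrite("pics/crop2.png",b[:,:,::-1])
```

```text
block ((612.5422973632812, -18.80609893798828), (99.98526000976562, 111.19929504394531), 79.5416488647461) [617.31888885 -24.03800186  45.9399068 ]
[[548.7999877929688, -57.900001525878906], [658.0999755859375, -78.0999984741211], [676.2999877929688, 20.299999237060547], [566.9000244140625, 40.400001525878906]]
top (73, 262) [565.1  35.6]
top (275, 280) [549.  -56.9]
top (93, 38) [674.3  17.9]
top (297, 58) [656.5 -77.8]
top (148, 270) [558.5   1.2]
top (203, 276) [553.6 -23.9]
top (162, 134) [623.9 -10.8]
top (208, 138) [620.2 -32.1]
key (160, 192) [604.9  -8.6]
key (202, 197) [600.7 -28.5]
key (154, 250) [576.2  -3.3]
key (200, 256) [571.4 -25. ]
key (166, 205) [598.1 -10.9]
key (193, 207) [596.1 -23.8]
key (163, 245) [578.3  -7.8]
key (190, 247) [576.3 -20.6]
lip (48, 490) [463.7  55.5]
lip (254, 510) [446.6 -38.9]
top [239  81  38  25  96] [257.2  93.1] [816. -22.   6.] 157 195
top [153 193  10  10  64] [157.2 197.6] [508. 231. 141.] 93 196
scene [320 182   7   6  26] [323.3 184.6] [508. 234. 142.] 176 222
scene [227 298  40  25  69] [246.5 310.3] [820. -25.   7.] 195 214
handle142 (87, 112) [512.6 242.7]
handle142 (132, 92) [518.1 228. ]
handle142 (158, 130) [504.8 220. ]
handle142 (114, 153) [498.4 234.3]
rim92 (75, 113) [524.8 259.6]
rim92 (205, 77) [533.9 214.9]
rim92 (108, 243) [478.8 249.3]
foot~10 (290, 60) [558.8 200.2]
foot~10 (357, 277) [474.4 178.7]
foot~10 (132, 355) [452.3 262. ]
collar [499.65359514 226.72698626  94.32953524] 236
```

View pics/crop2.png

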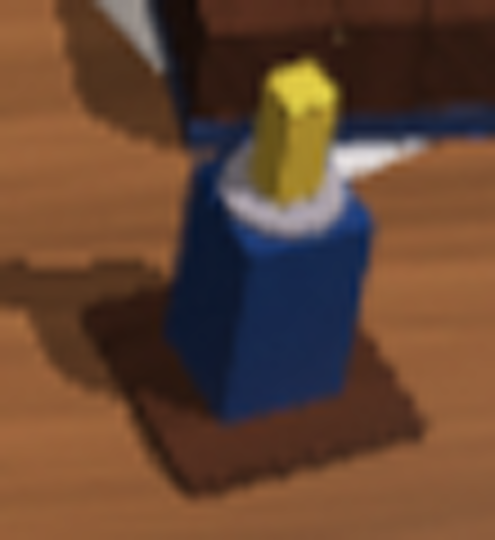

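The pick handle is at about (508,231.5), with yaw about 26° (modulo 90°). The tidy mouth is at about (557,-10.5) with yaw about -10°, and the eye is at about (587,-16). I'll travel towards the holder now.

Emit:
apply_moves([
  [0.69,-0.89,0,0,0,0,1],
  [0.69,-0.89,0,0,0,0,1],
  [0.69,-0.89,0,0,0,0,1],
])

```text
clock: 0.4
tcp_pos: [210.9, -493.6, 213.9]
tcp_rot: [-3.109, -0.427, 0.0]
ft_force: [-0.4, 0.2, 0.1]
grip_width: 1.004
grasp_force: 0.0
```

Emit:
apply_moves([
  [0.69,-0.89,0,0,0,0,1],
  [0.69,-0.89,0,0,0,0,1],
  [0.69,-0.89,0,0,0,0,1],
])

```text
clock: 0.7
tcp_pos: [253.4, -390.0, 214.2]
tcp_rot: [-3.11, -0.428, 0.0]
ft_force: [-0.7, -0.4, -0.0]
grip_width: 1.005
grasp_force: 0.0
```

Emit:
apply_moves([
  [0.69,-0.89,0,0,0,0,1],
  [0.69,-0.89,0,0,0,0,1],
  [0.69,-0.89,0,0,0,0,1],
])

```text
clock: 1.0
tcp_pos: [296.1, -286.6, 214.5]
tcp_rot: [-3.111, -0.429, -0.0]
ft_force: [-0.7, 0.0, -0.5]
grip_width: 1.002
grasp_force: 0.0
```

Emit:
apply_moves([
  [0.69,-0.89,0,0,0,0,1],
  [0.69,-0.89,0,0,0,0,1],
  [0.69,-0.89,0,0,0,0,1],
])

```text
clock: 1.3
tcp_pos: [339.4, -182.8, 214.8]
tcp_rot: [-3.112, -0.43, -0.001]
ft_force: [-0.4, -0.2, 0.0]
grip_width: 1.002
grasp_force: 0.0
```

Emit:
apply_moves([
  [0.69,-0.89,0,0,0,0,1],
  [0.69,-0.89,0,0,0,0,1],
  [0.69,-0.89,0,0,0,0,1],
])

```text
clock: 1.6
tcp_pos: [382.7, -78.3, 215.0]
tcp_rot: [-3.112, -0.43, -0.002]
ft_force: [-0.1, -0.5, 0.8]
grip_width: 1.0
grasp_force: 0.0
```

Emit:
apply_moves([
  [0.69,-0.89,0,0,0,0,1],
  [0.69,-0.89,0,0,0,0,1],
  [0.69,-0.89,0,0,0,0,1],
])

```text
clock: 1.9
tcp_pos: [425.7, 26.3, 215.0]
tcp_rot: [-3.112, -0.43, -0.003]
ft_force: [-0.2, 0.1, -0.3]
grip_width: 0.999
grasp_force: 0.0
```

Emit:
apply_moves([
  [0.69,-0.89,0,0,0,0,1],
  [0.69,-0.89,0,0,0,0,1],
  [0.69,-0.89,0,0,0,0,1],
])

```text
clock: 2.2
tcp_pos: [468.3, 130.4, 214.7]
tcp_rot: [-3.112, -0.429, -0.003]
ft_force: [0.7, -0.5, -0.2]
grip_width: 1.001
grasp_force: 0.0
```

Emit:
apply_moves([
  [0.69,-0.89,0,0,0,-0.28,1],
  [0.69,-0.89,0,0,0,-0.28,1],
  [0.69,-0.89,0,0,0,-0.28,1],
  [0.69,-0.89,0,0,0,-0.28,1],
  [0.69,-0.89,0,0,0,-0.28,1],
  [0.69,-0.89,0,0,0,-0.28,1],
])

```text
clock: 2.8
tcp_pos: [509.1, 230.6, 214.2]
tcp_rot: [2.629, 1.718, -0.001]
ft_force: [-0.2, 0.0, -0.7]
grip_width: 0.997
grasp_force: 0.0
```

Emit:
apply_moves([
  [0,0,0,0,0,-0.28,1],
  [0,0,0,0,0,-0.28,1],
  [0,0,0,0,0,-0.28,1],
  [0,0,0,0,0,-0.28,1],
  [0,0,0,0,0,-0.28,1],
  [0,0,0,0,0,-0.28,1],
  [0,0,0,0,0,-0.28,1],
])

```text
clock: 3.5
tcp_pos: [509.0, 230.6, 214.4]
tcp_rot: [1.654, 2.671, -0.001]
ft_force: [-0.1, 0.0, 0.3]
grip_width: 0.996
grasp_force: 0.0
```

Run:
```python
from h import *
from scipy.spatial.transform import Rotation as Ro
o=sensors.observe(); R=Ro.from_rotvec(o["tcp_rot"]).as_matrix(); print(o["tcp_pos"],R.round(3).tolist(),np.degrees(np.arctan2(R[1,0],R[0,0])),o["q"])
# refine the handle centre from both views
s,ds,js=load("scene0.npz"); print("scene handle top",onz(js,323.2,184.0,142))
u,v=[290+(303+.5)/9-.5,175+(85+.5)/9-.5]; print(onz(js,u,v,142))
for q in [(270,70),(303,60),(338,92),(292,110)]: print(onz(js,290+q[0]/9-.5,175+q[1]/9-.5,142).round(1))
p,d,i=snap("scene"); c=p[110:240,250:400]; cv2.imwrite("pics/s1.png",cv2.resize(c,None,fx=5,fy=4.6,interpolation=cv2.INTER_CUBIC)[:,:,::-1])
T=o["tcp_pos"]; print("tcp in scene px",proj(i,T))
```

```text
[509.03351022 230.5666765  214.42085074] [[-0.445, 0.895, -0.0], [0.895, 0.445, -0.001], [-0.001, -0.0, -1.0]] 116.45432111199435 [ 4.23048947e-01  2.51012085e-01  1.77646667e+00 -7.42780688e-04
  1.11450171e+00 -3.83385062e-02]
scene handle top [506.41326874 234.1643157  142.        ]
[506.41914293 234.22957207 142.        ]
[498.2 224.9 142. ]
[494.5 236.8 142. ]
[510.4 244.8 142. ]
[517.4 227.9 142. ]
tcp in scene px [325.53959147 166.10569488]
```

Emit:
apply_moves([
  [0.02,-0.01,0.45,0,0,0,1],
  [0.02,-0.01,0.8,0,0,0,1],
  [0.02,-0.01,0.8,0,0,0,1],
])

```text
clock: 3.85
tcp_pos: [503.9, 231.3, 130.6]
tcp_rot: [-1.659, -2.663, 0.01]
ft_force: [-0.0, 0.1, -0.5]
grip_width: 0.999
grasp_force: 0.0
```

Emit:
apply_moves([
  [0,0,0.15,0,0,0,1],
  [0,0,0.3,0,0,0,1],
  [0,0,0.3,0,0,0,1],
])

```text
clock: 4.15
tcp_pos: [506.5, 232.8, 104.6]
tcp_rot: [-1.659, -2.667, 0.002]
ft_force: [-0.2, 0.1, -0.1]
grip_width: 1.001
grasp_force: 0.0
```

Run:
```python
from h import *
p,d,i=snap("scene"); q,e,j=snap("top")
o=sensors.observe(); print(o["tcp_pos"],o["ft_force"],proj(i,o["tcp_pos"]),proj(j,o["tcp_pos"]))
a=cv2.resize(p[150:240,280:370],None,fx=4.4,fy=4.4,interpolation=cv2.INTER_CUBIC);b=cv2.resize(q[160:250,115:205],None,fx=4.4,fy=4.4,interpolation=cv2.INTER_CUBIC)
cv2.imwrite("pics/s2.png",np.hstack([a,b])[:,:,::-1])
```

```text
[507.36602173 233.37615259 105.87855545] [ 0.15817889  0.15138214 -0.27040705] [321.42158555 192.99418764] [160.03207734 200.77367483]
```

View pics/s2.png

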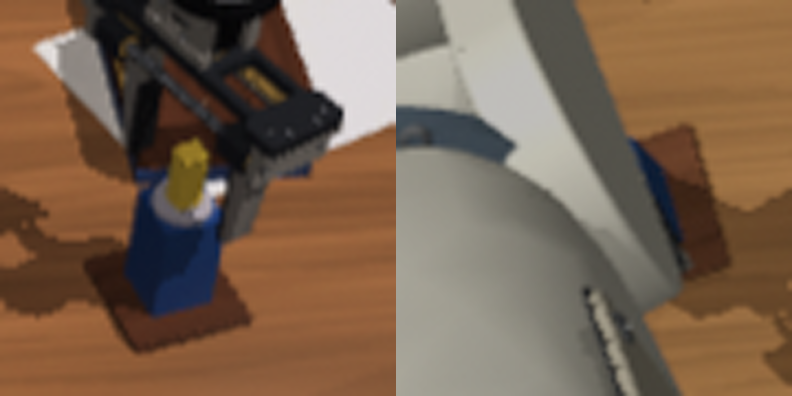

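The view shows the handle at crop (187,175) standing between the open fingers, undisturbed. Next I'll close on it.

Emit:
apply_moves([
  [0,0,0,0,0,0,-1],
  [0,0,0,0,0,0,-1],
  [0,0,0,0,0,0,-1],
  [0,0,0,0,0,0,-1],
  [0,0,0,0,0,0,-1],
  [0,0,0,0,0,0,-1],
  [0,0,0,0,0,0,-1],
  [0,0,0,0,0,0,-1],
  [0,0,0,0,0,0,-1],
  [0,0,0,0,0,0,-1],
], grip_force=45)

```text
clock: 5.25
tcp_pos: [506.6, 233.4, 104.6]
tcp_rot: [1.656, 2.67, 0.0]
ft_force: [0.6, -0.3, -0.1]
grip_width: 0.196
grasp_force: 45.0
```

Emit:
apply_moves([
  [0,0,-0.1,0,0,0,-1],
  [0,0,-0.4,0,0,0,-1],
  [0,0,-0.7,0,0,0,-1],
  [0,0,-1,0,0,0,-1],
  [0,0,-1,0,0,0,-1],
])

```text
clock: 5.75
tcp_pos: [508.9, 234.4, 209.2]
tcp_rot: [1.654, 2.666, 0.009]
ft_force: [0.9, -0.0, -0.9]
grip_width: 0.195
grasp_force: 45.0
```

Run:
```python
from h import *
p,d,i=snap("scene"); np.savez("s3.npz",p=p,d=d,**i)
o=sensors.observe(); T=o["tcp_pos"];print(T,o["ft_force"],o["torque"],o["grip_width"])
for dz in (6,-12,-64,-88): print(dz,proj(i,T+[0,0,dz]))
b=cv2.resize(p[130:210,290:360],None,fx=7,fy=7,interpolation=cv2.INTER_CUBIC); cv2.imwrite("pics/s3.png",b[:,:,::-1])
```

```text
[507.74354393 233.86407608 206.91713696] [-0.07411102  0.48869797 -1.10688369] [ 0.01544013 -0.08026469 -0.01594233] 0.19578857122322388
6 [326.50667496 166.13665395]
-12 [325.64388459 170.88217423]
-64 [323.24225227 184.09163429]
-88 [322.17714116 189.9499593 ]
```

View pics/s3.png

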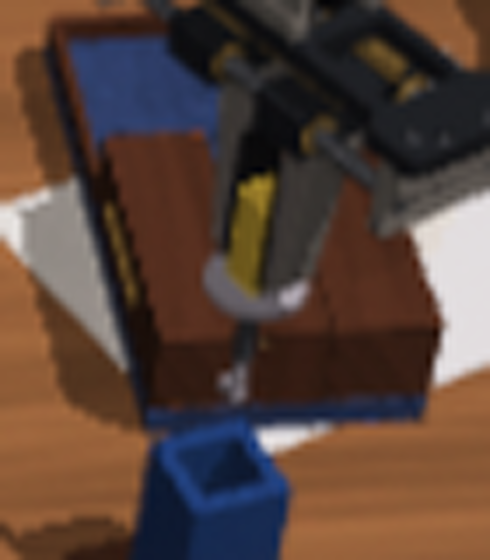

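The pick is out of the holder, with the collar at crop (257,285) and the foot at about (233,385). I'll enlarge the foot to see which way the hook points.

Run:
```python
from h import *
p,d,i=load("s3.npz")
b=cv2.resize(p[168:193,310:340],None,fx=24,fy=24,interpolation=cv2.INTER_NEAREST); cv2.imwrite("pics/s3z.png",b[:,:,::-1])
print(p[178:190,318:332].astype(int).sum(2)//3)
W=cloud(d,i); print(W[178:190,318:332,0].round().astype(int))
```

```text
[[ 46  44  43  43  40  31  29  36  31  44  32  29  31  30]
 [ 34  34  33  33  32  29  31  41  32  49  37  30  30  31]
 [ 32  34  35  33  33  30  33  43  32  29  30  30  29  31]
 [ 30  32  34  34  33  40  50  47  36  29  29  29  30  31]
 [ 30  31  32  34  33  59  85  55  34  31  30  30  30  32]
 [ 31  31  31  61  87  81 104  58  32  31  31  30  30  33]
 [ 31  30  33  79 113  91  96  56  31  30  30  30  31  32]
 [ 31  30  35  59  76  91 105  58  30  33  31  30  31  32]
 [ 30  31  30  39  54  96 108  59  31  32  30  30  32  33]
 [ 36  38  40  44  50  75  65  42  42  39  35  36  38  38]
 [ 42  42  48  53  51  47  45  41  47  45  42  42  43  42]
 [ 41  41  44  46  49  50  52  44  41  42  43  43  42  43]]
[[399 397 397 398 396 514 512 511 398 398 395 399 400 400]
 [398 396 393 400 401 509 512 512 398 396 398 397 402 399]
 [396 400 399 398 396 513 514 516 399 399 396 398 398 402]
 [399 394 397 400 398 511 509 513 398 399 399 401 398 398]
 [398 397 398 396 402 514 514 395 402 397 403 400 396 397]
 [397 399 398 396 399 510 513 400 393 396 397 398 401 399]
 [395 399 401 505 505 513 509 399 400 398 396 400 396 403]
 [394 400 395 504 506 512 511 400 396 398 397 399 398 400]
 [397 398 396 505 511 512 512 399 400 401 398 396 399 398]
 [398 398 395 397 511 515 511 398 397 397 396 397 393 398]
 [400 400 397 399 399 397 395 396 400 396 398 397 395 396]
 [395 398 398 396 398 398 398 398 399 401 399 399 396 395]]
```

View pics/s3z.png

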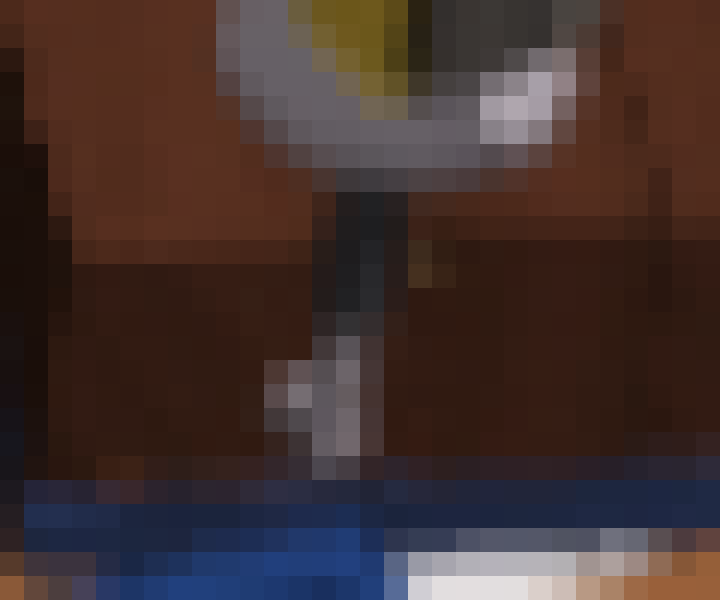

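The foot's free end points to image left and away from the camera (depth x≈505 against 512 at the stem). So the hook direction is about 206°, the pick's x yaw is about 26.5°, and it needs a turn of about -36.5° to match the tidy.

Emit:
apply_moves([
  [-0.45,-0.06,0,0,0,0,-1],
  [-0.87,-0.12,0,0,0,0,-1],
  [-0.87,-0.12,0,0,0,0,-1],
])

```text
clock: 6.1
tcp_pos: [534.6, 146.1, 203.3]
tcp_rot: [-1.659, -2.667, 0.004]
ft_force: [-0.2, -0.2, -0.5]
grip_width: 0.196
grasp_force: 45.0
```

Emit:
apply_moves([
  [-0.45,-0.06,0,0,0,0,-1],
  [-0.87,-0.12,0,0,0,0,-1],
  [-0.87,-0.12,0,0,0,0,-1],
])

```text
clock: 6.4
tcp_pos: [562.7, 63.3, 203.4]
tcp_rot: [-1.66, -2.667, 0.003]
ft_force: [-0.0, 0.2, -1.8]
grip_width: 0.197
grasp_force: 45.0
```

Emit:
apply_moves([
  [-0.4,-0.06,0,0,0,0.04,-1],
  [-0.87,-0.12,0,0,0,0.08,-1],
  [-0.87,-0.12,0,0,0,0.12,-1],
  [-0.87,-0.12,0,0,0,0.16,-1],
  [-0.87,-0.12,0,0,0,0.203,-1],
  [-0.87,-0.12,0,0,0,0.203,-1],
  [-0.87,-0.12,0,0,0,0.203,-1],
])

```text
clock: 7.1
tcp_pos: [589.7, -15.8, 203.8]
tcp_rot: [-2.404, -2.02, 0.001]
ft_force: [-0.6, -0.3, -0.6]
grip_width: 0.197
grasp_force: 45.0
```

Run:
```python
from h import *
p,d,i=snap("scene"); np.savez("s4.npz",p=p,d=d,**i)
o=sensors.observe(); T=o["tcp_pos"];print(T,o["tcp_rot"],o["ft_force"])
for dz in (-12,-50,-76): print(dz,proj(i,T+[0,0,dz]))
for X in ((590.2,-16.4,17),(577.3,-14.2,17),(587,-16,12),(557,-10.5,12),(621,-22,47)): print(X,proj(i,X))
a=cv2.resize(p[180:270,215:275],None,fx=6.5,fy=6.5,interpolation=cv2.INTER_CUBIC);cv2.imwrite("pics/s4.png",a[:,:,::-1])
```

```text
[589.84463166 -15.85399723 204.01886713] [-2.40475399e+00 -2.02032935e+00  1.06070079e-03] [-0.4144454  -0.14679815 -0.89956095]
-12 [241.203684   197.66078433]
-50 [241.11390089 207.43336676]
-76 [241.05463246 213.88453125]
(590.2, -16.4, 17) [240.64645821 239.58136104]
(577.3, -14.2, 17) [240.96756692 236.16332488]
(587, -16, 12) [240.66773802 239.81639377]
(557, -10.5, 12) [241.53151927 231.95939541]
(621, -22, 47) [239.78662554 241.34694546]
```

View pics/s4.png

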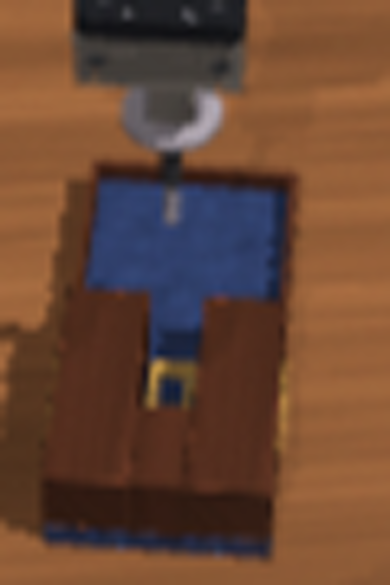

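The foot (crop 172,205) lies in line with the eye (172,390) and the slot centre, and everything matches the measurements within about 1 mm. I'll lower gently.

Emit:
apply_moves([
  [0,0,0.3,0,0,0,-1],
  [0,0,0.6,0,0,0,-1],
  [0,0,0.85,0,0,0,-1],
  [0,0,0.95,0,0,0,-1],
  [0,0,0.95,0,0,0,-1],
])

```text
clock: 7.65
tcp_pos: [589.3, -16.2, 108.3]
tcp_rot: [-2.406, -2.017, 0.003]
ft_force: [0.1, -0.3, -1.9]
grip_width: 0.198
grasp_force: 45.0
```

Emit:
apply_moves([
  [0,0,0.04,0,0,0,-1],
  [0,0,0.08,0,0,0,-1],
  [0,0,0.1,0,0,0,-1],
  [0,0,0.1,0,0,0,-1],
])

```text
clock: 8.05
tcp_pos: [590.4, -16.5, 99.8]
tcp_rot: [2.409, 2.016, 0.001]
ft_force: [-0.1, 0.7, -1.4]
grip_width: 0.198
grasp_force: 45.0
```

Run:
```python
from h import *
o=sensors.observe(); T=o["tcp_pos"];print(T,o["ft_force"])
```

```text
[590.40737074 -16.47604292  99.84121047] [-0.12379502  0.65492071 -1.44939096]
```

Emit:
apply_moves([
  [0,0,0.02,0,0,0,-1],
  [0,0,0.03,0,0,0,-1],
  [0,0,0.03,0,0,0,-1],
])

```text
clock: 8.35
tcp_pos: [590.2, -16.5, 96.5]
tcp_rot: [-2.409, -2.016, 0.0]
ft_force: [0.2, -0.2, -1.1]
grip_width: 0.195
grasp_force: 45.0
```

Emit:
apply_moves([
  [0,0,0.015,0,0,0,-1],
  [0,0,0.015,0,0,0,-1],
  [0,0,0.015,0,0,0,-1],
])

```text
clock: 8.65
tcp_pos: [590.3, -16.5, 95.0]
tcp_rot: [-2.41, -2.016, 0.0]
ft_force: [0.6, -0.4, -1.2]
grip_width: 0.195
grasp_force: 45.0
```

Emit:
apply_moves([
  [0,0,0.015,0,0,0,-1],
  [0,0,0.015,0,0,0,-1],
])

```text
clock: 8.85
tcp_pos: [590.1, -16.4, 93.4]
tcp_rot: [-2.409, -2.016, 0.0]
ft_force: [0.2, -0.5, -1.4]
grip_width: 0.201
grasp_force: 45.0
```

Emit:
apply_moves([
  [0,0,0.01,0,0,0,-1],
  [0,0,0.01,0,0,0,-1],
])

```text
clock: 9.05
tcp_pos: [590.2, -16.5, 92.5]
tcp_rot: [-2.409, -2.016, 0.0]
ft_force: [-0.6, 0.1, -1.3]
grip_width: 0.196
grasp_force: 45.0
```

Emit:
apply_moves([
  [0,0,0.01,0,0,0,-1],
  [0,0,0.01,0,0,0,-1],
])

```text
clock: 9.25
tcp_pos: [590.2, -16.5, 91.5]
tcp_rot: [-2.409, -2.016, 0.0]
ft_force: [-0.2, 0.1, -1.4]
grip_width: 0.2
grasp_force: 45.0
```

Emit:
apply_moves([
  [0,0,0.01,0,0,0,-1],
  [0,0,0.01,0,0,0,-1],
])

```text
clock: 9.45
tcp_pos: [590.2, -16.5, 90.5]
tcp_rot: [-2.409, -2.016, 0.0]
ft_force: [0.2, 0.0, -1.3]
grip_width: 0.195
grasp_force: 45.0
```

Emit:
apply_moves([
  [0,0,0.01,0,0,0,-1],
  [0,0,0.01,0,0,0,-1],
])

```text
clock: 9.65
tcp_pos: [590.2, -16.5, 89.4]
tcp_rot: [-2.409, -2.016, 0.0]
ft_force: [-1.0, 0.1, -0.8]
grip_width: 0.192
grasp_force: 45.0
```

Emit:
apply_moves([
  [0,0,0.007,0,0,0,-1],
  [0,0,0.007,0,0,0,-1],
])

```text
clock: 9.85
tcp_pos: [590.3, -16.5, 88.8]
tcp_rot: [-2.41, -2.016, 0.0]
ft_force: [0.5, -0.5, -0.9]
grip_width: 0.198
grasp_force: 45.0
```

Emit:
apply_moves([
  [0,0,0.008,0,0,0,-1],
  [0,0,0.008,0,0,0,-1],
])

```text
clock: 10.05
tcp_pos: [590.2, -16.5, 88.0]
tcp_rot: [-2.409, -2.016, 0.0]
ft_force: [-0.1, -0.9, -0.8]
grip_width: 0.197
grasp_force: 45.0
```

Emit:
apply_moves([
  [0,0,0.008,0,0,0,-1],
  [0,0,0.008,0,0,0,-1],
])

```text
clock: 10.25
tcp_pos: [590.4, -16.5, 87.3]
tcp_rot: [2.409, 2.016, 0.0]
ft_force: [0.6, -0.2, 0.8]
grip_width: 0.198
grasp_force: 45.0
```

Emit:
apply_moves([
  [0,0,0.005,0,0,0,-1],
  [0,0,0.005,0,0,0,-1],
])

```text
clock: 10.45
tcp_pos: [590.4, -16.5, 87.0]
tcp_rot: [2.409, 2.016, 0.0]
ft_force: [-0.1, -0.6, 1.6]
grip_width: 0.194
grasp_force: 45.0
```

Run:
```python
from h import *
p,d,i=snap("scene"); np.savez("s5.npz",p=p,d=d,**i); q,e,j=snap("top")
o=sensors.observe(); T=o["tcp_pos"];print(T,o["ft_force"])
for dz in (-75,-58): print(dz,proj(i,T+[0,0,dz]),proj(j,T+[0,0,dz]))
a=cv2.resize(p[205:260,220:262],None,fx=9,fy=9,interpolation=cv2.INTER_CUBIC);b=cv2.resize(q[130:220,225:295],None,fx=5.5,fy=5.5,interpolation=cv2.INTER_CUBIC);cv2.imwrite("pics/s5.png",np.hstack([a[:495],b[:495]])[:,:,::-1])
```

```text
[590.40050224 -16.52114646  86.95943809] [-1.24529858 -0.46012002  2.26556861]
-75 [240.60251756 240.72911611] [262.10235186 170.02756615]
-58 [240.63474498 237.02290369] [262.23224107 168.18518618]
```

View pics/s5.png

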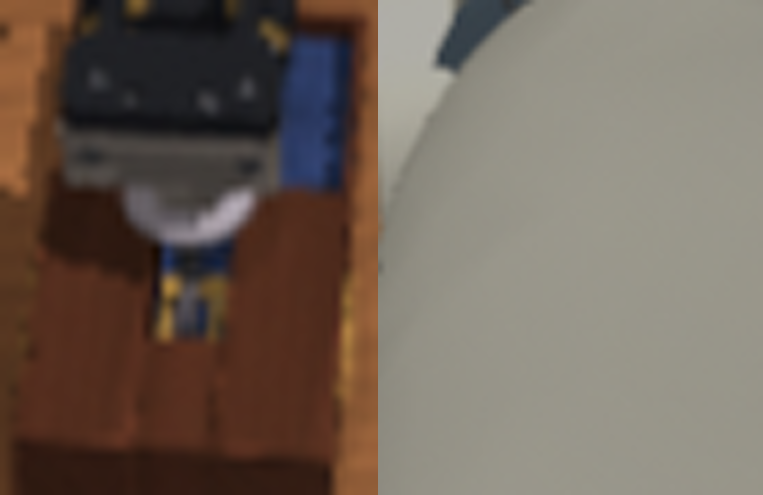

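The foot (crop 188,305) sits between the eye's yellow sides (165 and 213), and it rests on the floor with about 3.5 N. I'll start dragging along tool -y, which is the slot axis.

Emit:
apply_moves([
  [0,-0.02,0,0,0,0,-1],
  [0,-0.04,0,0,0,0,-1],
  [0,-0.06,0,0,0,0,-1],
  [0,-0.08,0,0,0,0,-1],
  [0,-0.1,0,0,0,0,-1],
], grip_force=60)

```text
clock: 11.05
tcp_pos: [582.0, -14.8, 87.3]
tcp_rot: [2.408, 2.014, 0.004]
ft_force: [5.6, -1.2, 0.2]
grip_width: 0.196
grasp_force: 60.0
```

Emit:
apply_moves([
  [0,-0.03,0.003,0,0,0,-1],
  [0,-0.06,0.003,0,0,0,-1],
  [0,-0.09,0.003,0,0,0,-1],
  [0,-0.12,0.003,0,0,0,-1],
  [0,-0.15,0.003,0,0,0,-1],
])

```text
clock: 11.55
tcp_pos: [566.0, -12.1, 86.8]
tcp_rot: [2.409, 2.015, 0.001]
ft_force: [2.9, -1.2, 2.4]
grip_width: 0.193
grasp_force: 60.0
```

Emit:
apply_moves([
  [0,-0.04,0,0,0,0,-1],
  [0,-0.08,0,0,0,0,-1],
  [0,-0.12,0,0,0,0,-1],
  [0,-0.16,0,0,0,0,-1],
  [0,-0.2,0,0,0,0,-1],
])

```text
clock: 12.05
tcp_pos: [546.0, -8.5, 86.7]
tcp_rot: [2.409, 2.016, 0.001]
ft_force: [3.6, -1.8, 3.7]
grip_width: 0.195
grasp_force: 60.0
```

```bash
cat >> h.py <<'E'
def brass(n,lim,box=None):
    p,d,i=snap(n); h=cv2.cvtColor(p,cv2.COLOR_RGB2HSV)
    m=(h[...,0]>=20)&(h[...,0]<=32)&(h[...,1]>100)&(h[...,2]>75)
    v,u=np.where(m); X=np.array([onz(i,a,b,14.5)[:2] for a,b in zip(u,v)])
    ax=np.array([.984,-.179]); ay=np.array([.179,.984]); r=X-[557,-10.5]
    s=np.c_[r@ax,r@ay]; k=(abs(s[:,1])<lim)&(s[:,0]>-100)&(s[:,0]<90); return s[k],u[k],v[k],p,d,i
E
python3 - <<'E'
from h import *
o=sensors.observe(); print(o["tcp_pos"],o["ft_force"])
for n in("scene","top"):
    s,*_=brass(n,40); print(n,len(s)); 
    if len(s): print(np.histogram(s[:,0],bins=range(-100,95,10)),s.min(0),s.max(0))
E
```

```text
[545.99123759  -8.49321402  86.67803667] [ 3.62684127 -1.81244242  3.6901125 ]
scene 0
top 0
```

Run:
```python
from h import *
p,d,i=load("scene0.npz"); h=cv2.cvtColor(p,cv2.COLOR_RGB2HSV)
print("brass ref",h[235:239,238:245].tolist()[1])
p,d,i=snap("scene"); h=cv2.cvtColor(p,cv2.COLOR_RGB2HSV); np.savez("s6.npz",p=p,d=d,**i)
ax=np.array([.984,-.179])
for x in range(-40,66,6):
    row=[]
    for y in (-8,-5,0,5,8):
        X=np.array([557,-10.5])+x*ax+y*np.array([.179,.984]); u,v=proj(i,[*X,16]).round().astype(int); row.append(tuple(int(t) for t in h[v,u])+(int(round(float((cloud(d,i)[v,u,2])))),))
    print(x,row)
```

```text
brass ref [[19, 151, 149], [19, 159, 185], [19, 163, 138], [19, 152, 106], [18, 148, 102], [19, 147, 104], [19, 149, 101]]
-40 [(112, 126, 77, 49), (114, 62, 41, 54), (113, 97, 58, 15), (112, 137, 93, 12), (112, 141, 105, 6)]
-34 [(112, 124, 78, 44), (120, 24, 42, 46), (110, 19, 41, 46), (112, 139, 90, 11), (112, 140, 100, 9)]
-28 [(17, 120, 132, 34), (14, 80, 80, 41), (128, 16, 65, 40), (13, 69, 118, 9), (9, 45, 114, 9)]
-22 [(19, 156, 163, 16), (19, 156, 163, 16), (154, 14, 128, 27), (19, 146, 157, 16), (19, 149, 174, 17)]
-16 [(18, 150, 136, 15), (16, 97, 92, 12), (154, 15, 122, 28), (18, 119, 131, 11), (19, 132, 155, 16)]
-10 [(19, 152, 166, 15), (14, 85, 102, 15), (119, 54, 109, 11), (114, 110, 97, 16), (18, 113, 133, 16)]
-4 [(19, 143, 164, 16), (16, 105, 151, 11), (133, 28, 82, 9), (176, 26, 68, 13), (18, 149, 113, 18)]
2 [(19, 157, 164, 20), (19, 160, 178, 16), (19, 162, 124, 17), (18, 155, 107, 14), (18, 138, 89, 16)]
8 [(0, 19, 68, 11), (18, 152, 114, 15), (19, 162, 124, 15), (15, 85, 72, 11), (150, 15, 52, 13)]
14 [(114, 124, 72, 11), (17, 106, 118, 19), (19, 165, 124, 17), (115, 76, 57, 12), (112, 142, 63, 9)]
20 [(114, 129, 77, 8), (18, 120, 144, 14), (19, 162, 124, 21), (114, 106, 58, 12), (113, 140, 60, 11)]
26 [(118, 60, 55, 10), (18, 153, 160, 18), (19, 161, 122, 18), (17, 91, 70, 13), (113, 108, 59, 10)]
32 [(128, 17, 60, 8), (18, 147, 113, 15), (19, 164, 121, 13), (19, 156, 103, 15), (174, 23, 56, 11)]
38 [(15, 100, 102, 22), (17, 154, 109, 18), (18, 162, 110, 16), (18, 164, 98, 15), (146, 35, 51, 12)]
44 [(12, 126, 99, 15), (14, 157, 99, 17), (8, 162, 88, 49), (9, 161, 87, 46), (8, 147, 78, 45)]
50 [(9, 167, 78, 43), (8, 165, 82, 47), (8, 161, 87, 48), (8, 163, 86, 52), (8, 161, 84, 48)]
56 [(9, 165, 79, 45), (9, 166, 83, 48), (8, 162, 88, 47), (8, 162, 85, 46), (8, 161, 81, 47)]
62 [(9, 165, 79, 45), (8, 163, 83, 42), (9, 162, 88, 47), (8, 165, 88, 48), (9, 165, 74, 49)]
```

The key follows: its bow is now at about -26 to +4 mm and its blade tip at about 44 mm. I'll drag about 57 mm more.

Emit:
apply_moves([
  [0,-0.04,-0.002,0,0,0,-1],
  [0,-0.08,-0.002,0,0,0,-1],
  [0,-0.12,-0.002,0,0,0,-1],
  [0,-0.16,-0.002,0,0,0,-1],
  [0,-0.2,-0.002,0,0,0,-1],
  [0,-0.24,-0.002,0,0,0,-1],
  [0,-0.28,-0.002,0,0,0,-1],
])

```text
clock: 12.9
tcp_pos: [518.0, -3.6, 86.7]
tcp_rot: [-2.41, -2.016, 0.0]
ft_force: [2.4, -0.8, 3.8]
grip_width: 0.194
grasp_force: 60.0
```

Emit:
apply_moves([
  [0,-0.04,-0.002,0,0,0,-1],
  [0,-0.08,-0.002,0,0,0,-1],
  [0,-0.12,-0.002,0,0,0,-1],
  [0,-0.16,-0.002,0,0,0,-1],
  [0,-0.2,-0.002,0,0,0,-1],
  [0,-0.24,-0.002,0,0,0,-1],
  [0,-0.28,-0.002,0,0,0,-1],
  [0,-0.28,-0.002,0,0,0,-1],
])

```text
clock: 13.7
tcp_pos: [490.1, 1.4, 86.8]
tcp_rot: [-2.409, -2.016, 0.001]
ft_force: [1.4, 0.1, 3.0]
grip_width: 0.195
grasp_force: 60.0
```

```bash
cat >> h.py <<'E'
def key(n="scene"):
    p,d,i=snap(n); h=cv2.cvtColor(p,cv2.COLOR_RGB2HSV).astype(int)
    m=(h[...,0]>=16)&(h[...,0]<=22)&(h[...,1]>100)&(h[...,2]>85); v,u=np.where(m)
    X=np.array([onz(i,a,b,16)[:2] for a,b in zip(u,v)])-[557,-10.5]
    s=X@np.array([[.984,.179],[-.179,.984]]); k=(abs(s[:,1])<40)&(s[:,0]>-95)&(s[:,0]<66); return s[k],p,d,i
E
python3 - <<'E'
from h import *
o=sensors.observe(); print(o["tcp_pos"],o["ft_force"])
s,*_=key(); print(len(s))
for a in range(-95,66,5):
    t=s[(s[:,0]>=a)&(s[:,0]<a+5)]
    if len(t): print(a,len(t),t[:,1].min().round(1),t[:,1].max().round(1))
E
```

```text
[490.0704891    1.44654799  86.81415027] [1.36191845 0.08968276 2.96671925]
68
-85 4 -8.5 7.1
-80 4 -8.1 7.4
-75 3 -7.7 8.1
-70 3 -10.5 8.4
-65 5 -10.1 8.7
-60 7 -9.4 9.0
-55 5 -6.0 6.3
-50 4 -5.7 3.5
-45 6 -5.3 1.1
-40 3 -4.6 1.4
-35 4 -4.3 4.8
-30 5 -7.0 5.1
-25 7 -6.7 5.4
-20 6 -6.3 3.1
-15 2 -2.6 0.4
```

The key is wholly in the tray, from about -85 to -12 mm. I'll back the foot off the bar by 4 mm and then lift straight out.

Emit:
apply_moves([
  [0,0.02,-0.003,0,0,0,-1],
  [0,0.04,-0.003,0,0,0,-1],
  [0,0.04,-0.003,0,0,0,-1],
  [0,0.04,-0.05,0,0,0,-1],
  [0,0.04,-0.1,0,0,0,-1],
  [0,0.04,-0.15,0,0,0,-1],
  [0,0.04,-0.2,0,0,0,-1],
])

```text
clock: 14.45
tcp_pos: [495.1, 0.6, 107.5]
tcp_rot: [2.409, 2.016, 0.001]
ft_force: [0.9, 0.1, -1.4]
grip_width: 0.194
grasp_force: 60.0
```

Emit:
apply_moves([
  [0,0,-0.2,0,0,0,-1],
  [0,0,-0.5,0,0,0,-1],
  [0,0,-0.8,0,0,0,-1],
  [0,0,-0.98,0,0,0,-1],
  [0,0,-0.98,0,0,0,-1],
  [0,0,-0.98,0,0,0,-1],
])

```text
clock: 15.05
tcp_pos: [494.7, 0.6, 204.7]
tcp_rot: [2.409, 2.016, 0.001]
ft_force: [-0.5, 0.2, -1.8]
grip_width: 0.198
grasp_force: 60.0
```

Run:
```python
from h import *
o=sensors.observe(); print(o["tcp_pos"],o["tcp_rot"],o["ft_force"])
s,p,d,i=key(); print(len(s))
for a in range(-95,66,5):
    t=s[(s[:,0]>=a)&(s[:,0]<a+5)]
    if len(t): print(a,len(t),t[:,1].min().round(1),t[:,1].max().round(1))
# holder mouth from the blue/dark mask in both first views
np.savez("s7.npz",p=p,d=d,**i)
W=cloud(d,i); m=(abs(W[...,2]-91)<5)&(np.hypot(W[...,0]-507,W[...,1]-232)<45)
print("rim scene",m.sum(),cv2.minAreaRect(W[m][:,:2].astype(np.float32)),W[m].mean(0))
T=o["tcp_pos"]
for dz in (-12,-50,-76): print(dz,proj(i,T+[0,0,dz]))
```

```text
[494.69486725   0.63315952 204.74102922] [2.40928860e+00 2.01562036e+00 6.41149062e-04] [-0.54884205  0.18216197 -1.8219426 ]
72
-85 6 -8.5 7.1
-80 6 -8.1 7.4
-75 3 -7.7 8.1
-70 3 -10.5 8.4
-65 6 -10.1 8.7
-60 6 -9.4 5.9
-55 5 -6.0 6.3
-50 4 -5.7 3.5
-45 6 -5.3 1.1
-40 3 -4.6 1.4
-35 4 -4.3 4.8
-30 5 -7.0 5.1
-25 7 -6.7 5.4
-20 6 -6.3 3.1
-15 2 -2.6 0.4
rim scene 129 ((508.4848327636719, 233.3387908935547), (50.297950744628906, 49.494510650634766), 13.032071113586426) [509.34011514 232.43226031  90.86774837]
-12 [243.75139765 173.25850234]
-50 [243.61502516 183.01715708]
-76 [243.52483447 189.47109627]
```

The key lies flat and was undisturbed by the lift. Next I'll carry the pick back to the holder.

Emit:
apply_moves([
  [0.4,-0.05,0,0,0,0,-1],
  [0.77,-0.094,0,0,0,0,-1],
  [0.77,-0.094,0,0,0,0,-1],
])

```text
clock: 15.4
tcp_pos: [498.6, 81.1, 203.4]
tcp_rot: [-2.406, -2.017, 0.001]
ft_force: [-0.6, -0.5, -0.8]
grip_width: 0.192
grasp_force: 60.0
```

Emit:
apply_moves([
  [0.4,-0.05,0,0,0,0,-1],
  [0.77,-0.094,0,0,0,0,-1],
  [0.77,-0.094,0,0,0,0,-1],
])

```text
clock: 15.7
tcp_pos: [503.2, 158.2, 203.6]
tcp_rot: [-2.406, -2.018, 0.001]
ft_force: [0.5, -0.4, -2.9]
grip_width: 0.195
grasp_force: 60.0
```

Emit:
apply_moves([
  [0.4,-0.05,0,0,0,-0.04,-1],
  [0.77,-0.094,0,0,0,-0.08,-1],
  [0.77,-0.094,0,0,0,-0.12,-1],
  [0.77,-0.094,0,0,0,-0.16,-1],
  [0.77,-0.094,0,0,0,-0.203,-1],
  [0.77,-0.094,0,0,0,-0.203,-1],
  [0.77,-0.094,0,0,0,-0.203,-1],
])

```text
clock: 16.4
tcp_pos: [507.6, 232.0, 204.1]
tcp_rot: [-1.662, -2.665, 0.002]
ft_force: [-0.5, -0.1, -0.8]
grip_width: 0.196
grasp_force: 60.0
```

Run:
```python
from h import *
o=sensors.observe(); T=o["tcp_pos"]; print(T,o["tcp_rot"],o["ft_force"])
p,d,i=snap("scene"); np.savez("s8.npz",p=p,d=d,**i)
W=cloud(d,i)
for z,t in ((193,3),(178,4),(165,5),(150,5),(135,5)):
    m=(abs(W[...,2]-z)<t)&(np.hypot(W[...,0]-T[0],W[...,1]-T[1])<30); v,u=np.where(m); print(z,m.sum(),W[m].mean(0).round(1),W[m][:,1].min().round(1),W[m][:,1].max().round(1))
g=p.astype(int).sum(2)//3; print(g[172:190,316:334])
for dz in (-12,-40,-64,-76): print(dz,proj(i,T+[0,0,dz]))
```

```text
[507.55958386 232.02348441 204.06952378] [-1.66159809e+00 -2.66547292e+00  2.13037530e-03] [-0.52814257 -0.07739092 -0.82218078]
193 44 [516.1 226.4 193.9] 210.5 249.0
178 3 [512.9 230.6 174.9] 227.4 234.1
165 5 [513.  229.3 167. ] 226.0 232.1
150 5 [510.1 231.2 149. ] 229.3 234.0
135 9 [507.5 230.1 133.4] 226.1 234.8
[[ 55  56  74  97 101  99  87  89  90  68  55  62  67  73 124 164 120  67]
 [ 55  56  64  88  97  99 100  88 100  94  82  84 119 135 164 161  98  58]
 [ 54  56  59  69  82  92  97  99  99  99  98  97 136 144 157 125  72  55]
 [ 54  57  56  54  60  71  83  90  92  93  93  91  88  78 107  75  55  55]
 [ 54  57  56  53  50  53  56  63  67  68  73  73  64  55  54  51  51  52]
 [ 55  55  55  54  51  49  35  34  37  36  46  45  36  37  40  40  42  42]
 [ 49  46  46  44  44  43  33  29  29  31  29  43  32  29  30  31  32  32]
 [ 31  31  33  35  33  32  30  31  34  32  32  51  37  29  30  31  32  32]
 [ 30  30  32  34  34  31  30  34  40  34  31  31  30  29  30  31  32  32]
 [ 31  30  31  31  34  30  28  36  39  32  31  28  29  30  30  32  32  32]
 [ 31  30  30  31  33  30  43  67  45  33  33  31  30  30  30  32  33  32]
 [ 31  31  30  31  31  47  67  92  53  32  33  31  30  30  30  31  33  32]
 [ 31  31  31  34  99  94  83  88  52  33  31  31  30  30  31  32  33  33]
 [ 29  31  31  41 124 107  90  88  50  33  31  33  31  29  31  32  33  33]
 [ 30  29  31  40  64  81  96  93  52  32  31  33  30  30  32  33  33  33]
 [ 34  34  36  38  48  77 102  93  55  37  41  38  34  36  38  38  38  38]
 [ 41  39  41  42  48  57  82  67  48  41  48  45  41  43  43  42  43  43]
 [ 41  40  40  40  44  45  50  49  53  43  42  43  43  43  42  43  43  43]]
-12 [324.86350801 171.61974467]
-40 [323.56738082 178.8011228 ]
-64 [322.48645992 184.79011967]
-76 [321.95605573 187.72889997]
```

Emit:
apply_moves([
  [0.01,0,0.2,0,0,0,-1],
  [0.01,0,0.4,0,0,0,-1],
  [0.01,0,0.6,0,0,0,-1],
  [0.01,0,0.8,0,0,0,-1],
  [0.01,0,0.93,0,0,0,-1],
  [0.01,0,0.93,0,0,0,-1],
])

```text
clock: 17.05
tcp_pos: [506.3, 233.1, 110.1]
tcp_rot: [-1.657, -2.667, 0.004]
ft_force: [-0.1, -0.6, -1.5]
grip_width: 0.196
grasp_force: 60.0
```

Emit:
apply_moves([
  [0,0,0.02,0,0,0,-1],
  [0,0,0.04,0,0,0,-1],
  [0,0,0.05,0,0,0,-1],
  [0,0,0.05,0,0,0,-1],
])

```text
clock: 17.45
tcp_pos: [507.6, 234.0, 107.3]
tcp_rot: [1.656, 2.669, 0.001]
ft_force: [-0.0, 0.5, -1.4]
grip_width: 0.193
grasp_force: 60.0
```

Emit:
apply_moves([
  [0,0,0.01,0,0,0,-1],
  [0,0,0.015,0,0,0,-1],
  [0,0,0.015,0,0,0,-1],
])

```text
clock: 17.75
tcp_pos: [507.3, 233.9, 105.4]
tcp_rot: [-1.656, -2.67, 0.0]
ft_force: [0.0, 0.3, -0.9]
grip_width: 0.194
grasp_force: 60.0
```

Emit:
apply_moves([
  [0,0,0.007,0,0,0,-1],
  [0,0,0.007,0,0,0,-1],
])

```text
clock: 17.95
tcp_pos: [507.3, 233.9, 104.6]
tcp_rot: [-1.656, -2.67, 0.0]
ft_force: [0.0, -0.5, -1.0]
grip_width: 0.195
grasp_force: 60.0
```

Emit:
apply_moves([
  [0,0,0.004,0,0,0,-1],
  [0,0,0.004,0,0,0,-1],
  [0,0,0.004,0,0,0,-1],
])

```text
clock: 18.25
tcp_pos: [507.3, 233.9, 104.5]
tcp_rot: [-1.656, -2.67, -0.0]
ft_force: [-1.3, -1.3, 4.6]
grip_width: 0.196
grasp_force: 60.0
```

Emit:
apply_moves([
  [0,0,0.003,0,0,0,-1],
  [0,0,0.003,0,0,0,-1],
  [0,0,0.003,0,0,0,-1],
])

```text
clock: 18.55
tcp_pos: [507.4, 233.9, 104.5]
tcp_rot: [1.656, 2.67, 0.0]
ft_force: [-3.2, -1.8, 8.7]
grip_width: 0.198
grasp_force: 60.0
```

The collar is seated on the rim, so I'll ease off slightly and release.

Emit:
apply_moves([
  [0,0,-0.004,0,0,0,-1],
  [0,0,-0.004,0,0,0,-1],
  [0,0,-0.004,0,0,0,-0.5],
  [0,0,-0.004,0,0,0,0],
  [0,0,-0.004,0,0,0,1],
  [0,0,-0.004,0,0,0,1],
  [0,0,-0.004,0,0,0,1],
  [0,0,-0.004,0,0,0,1],
  [0,0,-0.004,0,0,0,1],
  [0,0,-0.004,0,0,0,1],
], grip_force=5)

```text
clock: 19.55
tcp_pos: [507.4, 233.9, 104.4]
tcp_rot: [1.656, 2.67, -0.0]
ft_force: [0.2, 0.4, -0.3]
grip_width: 0.836
grasp_force: 0.0
```

Run:
```python
from h import *
o=sensors.observe(); print(o["tcp_pos"],o["ft_force"],o["grip_width"],o["grasp_force"])
```

```text
[507.38460332 233.87196933 104.39264388] [ 0.17843587  0.4056819  -0.27849867] 0.8355086201576936 0.0
```

Released cleanly. I'll rise, move back out of the way, and take one last look.

Emit:
apply_moves([
  [0,0,0,0,0,0,1],
  [0,0,-0.1,0,0,0,1],
  [0,0,-0.3,0,0,0,1],
  [0,0,-0.6,0,0,0,1],
  [0,0,-0.9,0,0,0,1],
  [0,0,-1,0,0,0,1],
  [0,0,-1,0,0,0,1],
])

```text
clock: 20.25
tcp_pos: [508.3, 234.3, 206.2]
tcp_rot: [1.655, 2.668, 0.005]
ft_force: [0.8, -0.2, -0.6]
grip_width: 1.004
grasp_force: 0.0
```

Emit:
apply_moves([
  [0.1,-0.4,-0.2,0,0,0,1],
  [0.2,-0.8,-0.5,0,0,0,1],
  [0.2,-1,-0.5,0,0,0,1],
  [0.2,-1,-0.5,0,0,0,1],
])

```text
clock: 20.65
tcp_pos: [406.5, 206.4, 253.7]
tcp_rot: [-1.655, -2.669, 0.002]
ft_force: [0.2, 0.6, 0.5]
grip_width: 1.002
grasp_force: 0.0
```

Run:
```python
from h import *
o=sensors.observe(); print(o["clock"],o["tcp_pos"])
s,p,d,i=key(); q,e,j=snap("top"); p0,*_=load("scene0.npz"); q0,*_=load("top0.npz")
print(s.min(0),s.max(0))
for n,X in dict(bottle=(160,190,180,240),cup=(155,255,200,292),saucer=(310,245,362,290)).items():
    print(n,np.abs(p.astype(int)-p0)[X[1]:X[3],X[0]:X[2]].mean())
a=cv2.resize(p[165:270,210:350],None,fx=5.5,fy=5.5,interpolation=cv2.INTER_CUBIC); cv2.imwrite("pics/end.png",a[:,:,::-1])
```

```text
20.65 [406.47783565 206.41663011 253.73408668]
[-83.23551874 -10.49078361] [-12.0364114   8.7044597]
bottle 1.7013333333333334
cup 1.756156156156156
saucer 2.015954415954416
```

View pics/end.png

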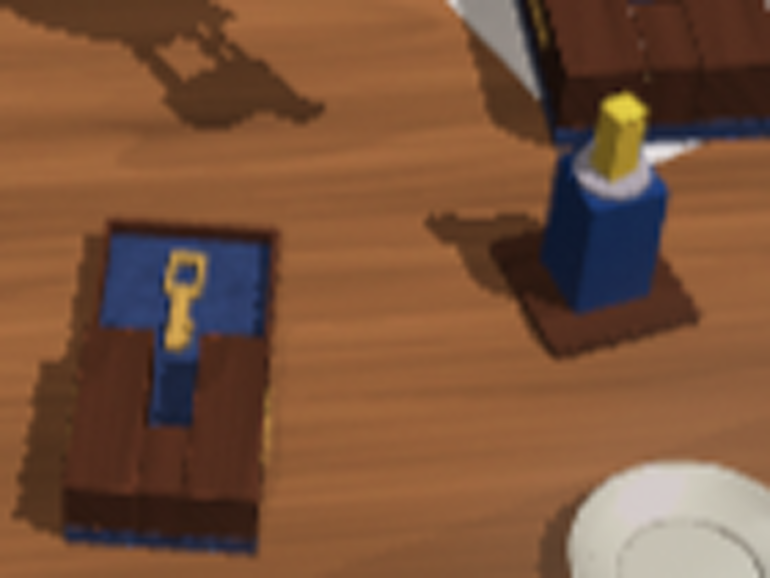

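The last picture shows the key lying flat in the tray, with its bow at (185,270) and blade tip at (178,350). The slot mouth's floor projects to row 371, so the tip is about 12–14 mm clear of the slot. The pick hangs upright in the holder at (620,140) with its collar on the rim, and the bystanders are unchanged.

```bash
python3 -c "
from cell import robot
print(robot.job_done())"
```

```text
the job is handed in; nothing more can be done
None
```

I handed the job in at about 21 s: the key lies flat on the tidy's front tray, about 12 mm clear of the slot, the pick hangs upright in its holder, and the bottle, cup and saucer look unmoved; no force reading went above about 10 N.

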